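# Put the missing condiment back in the empty place

### The arm

A 6-joint arm with a two-finger parallel gripper is mounted at the origin on a cart in front of the work surface, level with it; the furniture and walls round the work are solid. World frame = base frame: x ahead of the robot, y to its left, z up, the work surface at z = 0. Lengths are in m, angles in rad, forces in N, time in s.
With the tool pointing down it reaches from about 0.325 to 0.775 m from the base axis. Payload 5.5 kg.
Tool frame: the origin (TCP) lies between the finger pads; the fingertips stand 19 mm ahead of it and the grasp point (between the pads) is the TCP; z points along the fingers, y is the line along which they close (so a half turn about z gives the same grasp; the last joint's range is limited). The gripper opens to 85 mm and grips with 20 to 120 N. Pads are 22 mm wide; open, the fingers measure 114 mm over their backs; the gripper's body (76 mm by 85 mm) begins 54 mm behind the grasp point. The pads swing forward as they close: fully open they stand 13 mm farther back than shut.
Start: joints at [-1.165, 0.091, 1.231, -0, 1.82, -0.057], TCP at [0.268, -0.537, 0.25] pointing down, gripper open.
Joint ranges: [-2.87, 2.87], [-0.86, 2.18], [0.17, 2.46], [-1.51, 4.65], [0.06, 2.69], [-2.65, 2.65]. Speed limits (rad/s): [2.57, 2.57, 3.01, 3.14, 3.14, 3.14].

### API

Orientations are given as [roll, pitch, yaw] about the fixed x, y, z axes, in that order (R = Rz(yaw) Ry(pitch) Rx(roll)).
In Python, from rig import ctrl gives the robot as it stands.
- The arm moves only by the tool servo_tool, never from a script. Its argument "steps" is a list of rows, each an object with "dp": the shift along the tool's x, y, z in cm, a list of three; "spin": the turn about the tool's z in rad; "grip": the opening in per cent of the stroke, from 0 (shut) to 100 (fully open). In form: [{"dp": [x, y, z], "spin": spin, "grip": grip}, ...]. A call has 1 to 20 rows; each row is the pose to reach, as a shift and turn from the pose commanded when the call began, along the tool's axes at that moment; what a row does not reach only later rows make up. A row lasts 1/8 s, in which the tool goes at most 62.5 mm and 10.7 degrees, less where a joint would pass 70% of its speed; a pose out of reach is approached as far as the arm can. A call with a gripper value outside its range is refused whole. The fingers move at their own pace and stop on an object; "squeeze" is the grip in N (left out, the last holds). Time passes only in rows, so rows that repeat a pose let the fingers close. It gives the time, the measured TCP pose, the force, the opening and the grip force at its end, in the units of the state.
- ctrl.get_obs(): the state, without advancing time (a new reading comes with each control period).
- ctrl.grab_frame(name): name is "scene" or "side" or "wrist"; returns a dict with "color" (420x560x3 uint8, blue, green, red), "mtx" (3x3 intrinsics, pixels), "cam_to_world" (4x4, takes a point from camera to world coordinates); the wrist camera has in their place "hand_eye" (4x4, takes a point from camera to tool coordinates, whose origin is the TCP and whose axes are the flange's). Camera axes: x right, y up, looking along -z (the intrinsics and any distortion apply to the point x, -y, -z); pixel columns grow to the right and rows downward; lengths in m; the calibration is good to about 2 mm. A picture is of the moment at which its call begins: read the wrist's pose just before it. There is no depth.
- ctrl.job_done(): hands the job in; it is judged then, once.
Trained networks look in a picture, given as the dict that the camera call returned (one of the last four; its "shot" number tells which), for a name from the list of things; names that differ only in an ending like _2 or _b are one class to them, and where a whole thing is asked for, a point or a joint stands for the part that bears it (a point fixed in the world has none). Each returns a list of dicts, best first, with "p" (0 to 1); they miss things now and then, are a little off and sometimes report something else, mostly with a low value. They report only what shows in the picture. A call takes as long as a camera call.
- ctrl.outline_of(name, picture): "mask" (420x560 bool, what is visible of it) and "rect" ([left, top, right, bottom] in pixels, round what is visible of it).
- ctrl.place_of(name, picture): "pixel" ([row, column] in pixels: a listed point, or the origin of a listed thing).
The state is a dict: "clock": time; "joints": joint angles; "joint_vel": joint speeds; "effort": joint torques, N m; "tcp_pos": TCP position; "tool_rot": TCP orientation; "contact_force": force on the tool from outside, world axes, zero at the start; "torque": the same for the moment, N m; "finger_gap": finger opening in m; "gripper_force": force on a finger pad.
Only numpy, scipy, OpenCV 4.12 (cv2) and the standard library are available. Lean on these libraries where they do the work, as an engineer would, in place of code of your own. Each camera call takes 0.05 s, during which the arm holds its last target. There are 200 camera calls.

### The job

The wooden condiment holder has three round places, for the black-lidded spice jar, the green-lidded spice jar and the salt shaker; one of the three has been left out on the worktop. Stand that one upright, right down in the holder's empty place, and leave the other two where they stand in the holder.

Things in the scene. Friction and masses are not known exactly. Their poses are not given: they have to be found in the camera images.
- spice_a: Spice jar with a near-black lid and black label: an upright cylinder, 41 mm in diameter, 105 mm tall, about 110 g. Origin: centre of its underside (z is 0 when it stands on the worktop); its z axis points up out of its lid. At the start it stands upright, either in a place of the holder or out on the worktop. 
- spice_b: Spice jar with a dark green lid and green label: an upright cylinder, 41 mm in diameter, 105 mm tall, about 110 g. Origin: centre of its underside (z is 0 when it stands on the worktop); its z axis points up out of its lid. At the start it stands upright, either in a place of the holder or out on the worktop. 
- salt_shaker: Salt shaker of clear glass, white salt inside, grey-white top: 44 mm across up to 74 mm high, then narrowing to a 34 mm wide top, 90 mm tall in all, about 100 g. Origin: centre of its underside (z is 0 when it stands on the worktop); its z axis points up out of its lid. At the start it stands upright, either in a place of the holder or out on the worktop. 
- holder: Oak block fixed on the worktop, 92 mm (its x) by 276 mm (its y), 28 mm high, steel inlays on its -x side. Three round 66 mm holes go right through it to the worktop, centres at x = 0, y = -88, 0, +88 mm in its frame; the condiments stand in them on the worktop, about 10 mm of play all round. Two are occupied at the start. Origin: centre of its underside (z = 0); z up; yaw within 20 degrees of 0.

How it is judged:
By the outcome, as a careful person would: the job done as asked, in the order asked, and still so for the second after the job is handed in, with the robot touching nothing.
It also fails if it takes over 35 s, if anything falls off the work surface, if the arm or the gripper's body presses on something with over 40 N, if the wrist force passes 120 N, or if a joint passes its speed limit or range.

## Working session

There is one attempt and no reset: what is moved stays moved. The work goes in short steps, Python scripts to look and compute and a tool call to move; the robot and the scene stay as the last step left them, time stands still between calls to the robot, and variables do not carry over. Pictures are saved under pics/ and viewed, at most 10 in all, crops included, and the job is handed in when it is done.

Besides the shell and the picture viewer there is one more tool, called after "Call:" by a JSON object that holds its "method" and its "body", one argument or row to a line. servo_tool: Moves the arm, as the interface text tells. Its arguments: {"type":"object","properties":{"steps":{"type":"array","items":{"type":"object","properties":{"dp":{"type":"array","items":{"type":"number"}},"spin":{"type":"number"},"grip":{"type":"number"}}}},"squeeze":{"type":"number"}},"required":["steps"]}

```bash
mkdir -p pics; cat > h.py <<'E'
import numpy as np,cv2
from rig import ctrl
def ray(f,px,T=None):
    T=f["cam_to_world"] if T is None else T
    T=np.array(T);K=np.array(f["mtx"])
    r,c=px
    d=np.array([(c-K[0,2])/K[0,0],-(r-K[1,2])/K[1,1],-1.])
    return T[:3,3],T[:3,:3]@d
def onz(f,px,z=0,T=None):
    o,d=ray(f,px,T);return o+d*(z-o[2])/d[2]
E
python3 - <<'E'
from h import *
print(ctrl.get_obs())
ims=[]
for n in("scene","side"):
    f=ctrl.grab_frame(n);ims.append(f["color"]);print(n,[k for k in f],np.round(f["cam_to_world"],3).tolist())
    for t in("spice_a","spice_b","salt_shaker","holder"):
        for q in ctrl.place_of(t,f)[:3]: print(t,q["pixel"],round(q["p"],2),onz(f,q["pixel"]).round(3))
        for q in ctrl.outline_of(t,f)[:3]: print("  out",q["rect"],round(q["p"],2))
    cv2.imwrite(f"pics/{n}.png",f["color"])
E
```

```text
{'clock': 0.0, 'joints': array([-1.16469720e+00,  9.18868411e-02,  1.23186267e+00, -1.06228690e-05,
        1.81975564e+00, -5.66388413e-02]), 'joint_vel': array([-0.00108616,  0.00082313, -0.00021597,  0.00031307, -0.00158461,
        0.0001322 ]), 'effort': array([-8.80840125e-04, -4.58734202e+01, -4.18021739e+01, -2.01577568e-04,
        1.18240374e-02,  4.16628473e-05]), 'tcp_pos': array([ 0.26778003, -0.53668111,  0.24914716]), 'tool_rot': array([-3.13968263e+00, -9.79801337e-05,  4.62735272e-01]), 'contact_force': array([ 0.80177336, -0.1236241 ,  0.76619489]), 'torque': array([-0.02764442,  0.045447  ,  0.01271294]), 'gripper_force': 0.0, 'finger_gap': 0.08522324429599046}
scene ['color', 'mtx', 'cam_to_world', 'shot'] [[-0.851, 0.364, -0.379, 0.191], [-0.525, -0.615, 0.588, 0.512], [-0.019, 0.7, 0.714, 0.633], [0.0, 0.0, 0.0, 1.0]]
spice_a [170.2, 330.6] 0.56 [ 0.497 -0.175  0.   ]
  out [201.3, 251.8, 232.8, 299.2] 0.95
  out [324.8, 132.9, 342.3, 170.2] 0.67
spice_b [170.2, 330.6] 0.56 [ 0.497 -0.175  0.   ]
  out [201.3, 251.8, 232.8, 299.2] 0.95
  out [324.8, 132.9, 342.3
[... 199 characters left out ...]
side ['color', 'mtx', 'cam_to_world', 'shot'] [[-0.76, -0.523, 0.386, 0.819], [0.65, -0.606, 0.459, 0.392], [-0.006, 0.599, 0.8, 0.736], [0.0, 0.0, 0.0, 1.0]]
spice_a [177.6, 225.4] 0.79 [ 0.499 -0.172  0.   ]
spice_a [322.8, 365.4] 0.79 [0.512 0.247 0.   ]
  out [208.1, 133.8, 233.9, 181.6] 0.74
  out [356.6, 279.4, 387.5, 309.4] 0.65
spice_b [177.6, 225.4] 0.79 [ 0.499 -0.172  0.   ]
spice_b [322.8, 365.4] 0.79 [0.512 0.247 0.   ]
  out [208.1, 133.8, 233.9, 181.6] 0.74
  out [356.6, 279.4, 387.5, 309.4] 0.65
salt_shaker [193.3, 259.5] 0.88 [ 0.471 -0.091  0.   ]
  out [248.2, 162.8, 271.5, 200.3] 0.82
holder [175.9, 224.7] 0.9 [ 0.497 -0.177  0.   ]
  out [157.6, 130.0, 288.1, 218.3] 0.75
```

View pics/scene.png

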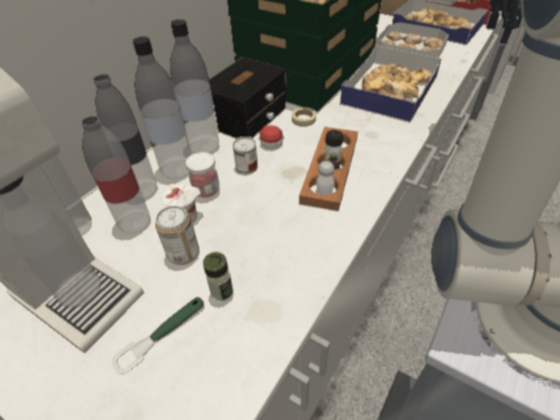

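View pics/side.png

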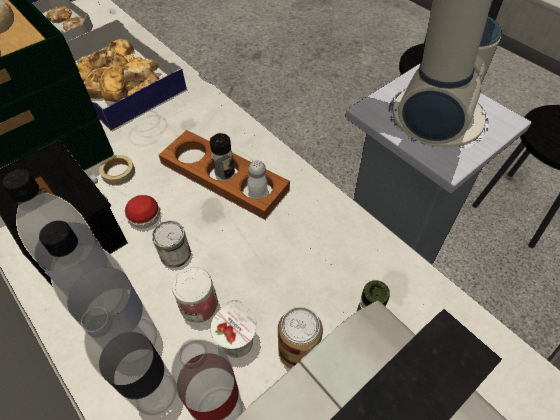

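The green-lidded jar (spice_b) stands out at scene px (row 275, col 218). The black jar is in the middle place and the salt is at the +y end. The empty place is the −y one, at side px (150, 191).

```bash
python3 - <<'E'
from h import *
f=ctrl.grab_frame("scene");s=ctrl.grab_frame("side")
q=ctrl.outline_of("spice_b",f)[0];m=q["mask"];r,c=np.nonzero(m)
print("mask rows",r.min(),r.max(),"lowcols",c[r>r.max()-6].mean())
print("jar base scene",onz(f,[291,222]).round(3),"lid top",onz(f,[259,215],.105).round(3),"side lid top",onz(s,[287,376],.105).round(3))
print("can top scene",onz(f,[216,174],.115).round(3),"can base",onz(f,[258,182]).round(3), "whisk",onz(f,[303,198],.02).round(3))
print("empty hole side",onz(s,[150,191],.028).round(3),"salt base",onz(s,[193,259]).round(3))
for n,p in dict(c1=(132,188),c2=(157,160),c3=(183,290),c4=(207,266)).items(): print(n,onz(s,p,.028).round(3))
E
```

```text
mask rows 251 303 lowcols 220.94520547945206
jar base scene [0.513 0.239 0.   ] lid top [0.509 0.241 0.105] side lid top [0.501 0.239 0.105]
can top scene [0.628 0.209 0.115] can base [ 0.631  0.22  -0.   ] whisk [0.525 0.289 0.02 ]
empty hole side [ 0.52  -0.262  0.028] salt base [ 0.471 -0.092  0.   ]
c1 [ 0.494 -0.313  0.028]
c2 [ 0.582 -0.288  0.028]
c3 [ 0.42  -0.053  0.028]
c4 [ 0.496 -0.037  0.028]
```

Call:
{"method": "servo_tool", "body": {
  "steps": [
    {"dp": [2, -0.7, 0], "spin": -0.1, "grip": 100},
    {"dp": [6, -2.3, 0], "spin": -0.25, "grip": 100},
    {"dp": [11, -4.2, 0], "spin": -0.42, "grip": 100},
    {"dp": [16, -6.1, 0], "spin": -0.6, "grip": 100},
    {"dp": [21, -8, 0], "spin": -0.78, "grip": 100},
    {"dp": [26, -10, 0], "spin": -0.96, "grip": 100},
    {"dp": [30, -11.5, 0], "spin": -1.13, "grip": 100},
    {"dp": [33, -12.7, 0], "spin": -1.27, "grip": 100},
    {"dp": [35, -13.4, 0], "spin": -1.36, "grip": 100},
    {"dp": [35.4, -13.6, 0], "spin": -1.4, "grip": 100},
    {"dp": [35.4, -13.6, 0], "spin": -1.4, "grip": 100},
    {"dp": [35.4, -13.6, 0], "spin": -1.4, "grip": 100}
  ]
}}

```text
clock: 2.55
tcp_pos: [0.5234, -0.2579, 0.2504]
tool_rot: [-3.141, 0.0, 1.861]
contact_force: [-0.9, -0.5, 0.5]
finger_gap: 0.0855
gripper_force: 0.0
```

```bash
cat >> h.py <<'E'
from scipy.spatial.transform import Rotation as Ro
def wrist():
    o=ctrl.get_obs();f=ctrl.grab_frame("wrist");T=np.eye(4)
    T[:3,:3]=Ro.from_euler("xyz",o["tool_rot"]).as_matrix();T[:3,3]=o["tcp_pos"]
    f["cam_to_world"]=T@np.array(f["hand_eye"]);return o,f
def proj(f,P):
    p=np.linalg.inv(f["cam_to_world"])@np.r_[P,1];K=f["mtx"]
    return int(K[0][0]*p[0]/-p[2]+K[0][2]),int(K[1][1]*p[1]/p[2]+K[1][2])
E
python3 - <<'E'
from h import *
o,f=wrist();print(o["clock"],o["tcp_pos"],o["tool_rot"],np.round(f["hand_eye"],3).tolist())
im=f["color"].copy();h=0.3
for y in(-.088,0,.088):
    c=np.array([.498-np.sin(h)*y,-.173+np.cos(h)*y,.028])
    for a in np.linspace(0,6.28,40): cv2.circle(im,proj(f,c+.033*np.array([np.cos(a),np.sin(a),0])),1,(255,0,0),-1)
cv2.imwrite("pics/w1.png",im);cv2.imwrite("pics/w1raw.png",f["color"])
np.savez("w1.npz",m=f["mtx"],T=f["cam_to_world"])
E
```

```text
2.55 [ 0.52336587 -0.25794926  0.25035458] [-3.14142361e+00  2.47600081e-04  1.86060158e+00] [[0.0, 0.961, 0.278, 0.069], [1.0, -0.0, 0.0, 0.001], [0.0, 0.278, -0.961, -0.124], [0.0, 0.0, 0.0, 1.0]]
```

View pics/w1.png

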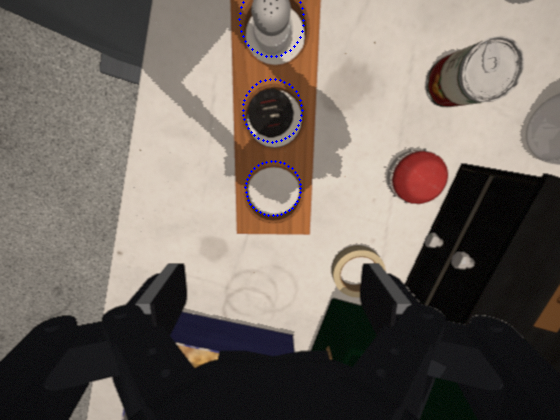

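The predicted circles match the holes in the wrist view; the empty one is at px (190, 274). Next I go over to the jar.

Call:
{"method": "servo_tool", "body": {
  "steps": [
    {"dp": [2, 0.5, 0], "spin": 0, "grip": 100},
    {"dp": [6, 1.6, 0], "spin": 0, "grip": 100},
    {"dp": [11, 2.9, 0], "spin": 0, "grip": 100},
    {"dp": [16, 4.2, 0], "spin": 0, "grip": 100},
    {"dp": [21, 5.6, 0], "spin": 0, "grip": 100},
    {"dp": [26, 6.9, 0], "spin": 0, "grip": 100},
    {"dp": [31, 8.2, 0], "spin": 0, "grip": 100},
    {"dp": [36, 9.6, 0], "spin": 0, "grip": 100},
    {"dp": [41, 10.9, 0], "spin": 0, "grip": 100},
    {"dp": [45, 12, 0], "spin": 0, "grip": 100},
    {"dp": [47.5, 12.6, 0], "spin": 0, "grip": 100},
    {"dp": [48.2, 12.8, 0], "spin": 0, "grip": 100},
    {"dp": [48.2, 12.8, 0], "spin": 0, "grip": 100},
    {"dp": [48.2, 12.8, 0], "spin": 0, "grip": 100}
  ]
}}

```text
clock: 4.35
tcp_pos: [0.5079, 0.2403, 0.2505]
tool_rot: [3.141, 0.0, 1.861]
contact_force: [0.2, 0.2, -0.0]
finger_gap: 0.0854
gripper_force: 0.0
```

```bash
python3 - <<'E'
from h import *
o,f=wrist();print(o["clock"],o["tcp_pos"],o["tool_rot"],o["joints"].round(2))
im=f["color"].copy()
for z in(0,.105):
    for a in np.linspace(0,6.28,40): cv2.circle(im,proj(f,np.array([.508,.241,z])+.0205*np.array([np.cos(a),np.sin(a),0])),1,(255,0,0),-1)
for q in ctrl.place_of("spice_b",f)[:2]: print(q["pixel"],q["p"],onz(f,q["pixel"]).round(4))
for q in ctrl.outline_of("spice_b",f)[:2]: print(q["rect"],q["p"])
cv2.imwrite("pics/w2.png",im);np.savez("w2.npz",mtx=f["mtx"],T=f["cam_to_world"])
E
```

```text
4.35 [0.50785226 0.24031059 0.25047287] [3.14137283e+00 2.97844137e-04 1.86148559e+00] [ 0.38 -0.01  1.34 -0.    1.82  0.09]
[184.1, 275.4] 0.87 [0.5107 0.2432 0.    ]
[253.8, 168.2, 296.6, 225.2] 0.76
```

View pics/w2.png

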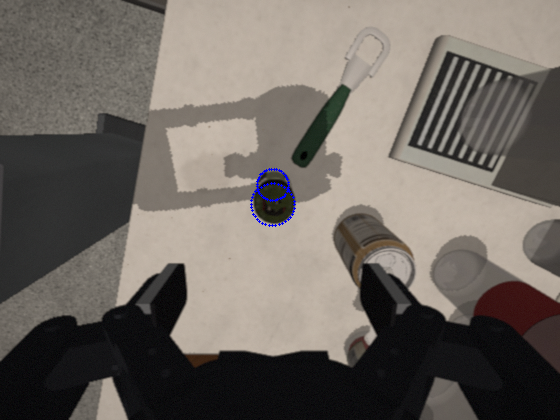

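Call:
{"method": "servo_tool", "body": {
  "squeeze": 40,
  "steps": [
    {"dp": [0.1, 0.1, 2], "spin": 0, "grip": 100},
    {"dp": [0.1, 0.1, 6], "spin": 0, "grip": 100},
    {"dp": [0.1, 0.1, 10], "spin": 0, "grip": 100},
    {"dp": [0.1, 0.1, 13.5], "spin": 0, "grip": 100},
    {"dp": [0.1, 0.1, 16], "spin": 0, "grip": 100},
    {"dp": [0.1, 0.1, 17.5], "spin": 0, "grip": 100},
    {"dp": [0.1, 0.1, 18], "spin": 0, "grip": 100},
    {"dp": [0.1, 0.1, 18], "spin": 0, "grip": 70},
    {"dp": [0.1, 0.1, 18], "spin": 0, "grip": 55},
    {"dp": [0.1, 0.1, 18], "spin": 0, "grip": 40},
    {"dp": [0.1, 0.1, 18], "spin": 0, "grip": 20},
    {"dp": [0.1, 0.1, 18], "spin": 0, "grip": 20},
    {"dp": [0.1, 0.1, 18], "spin": 0, "grip": 20},
    {"dp": [0.1, 0.1, 18], "spin": 0, "grip": 20}
  ]
}}

```text
clock: 6.25
tcp_pos: [0.5089, 0.2428, 0.0717]
tool_rot: [3.14, -0.0, 1.863]
contact_force: [-0.9, -0.0, 5.7]
finger_gap: 0.0402
gripper_force: 39.9
```

Call:
{"method": "servo_tool", "body": {
  "steps": [
    {"dp": [0, 0, -1], "spin": 0, "grip": 20},
    {"dp": [0, 0, -4], "spin": 0, "grip": 20},
    {"dp": [0, 0, -8], "spin": 0, "grip": 20},
    {"dp": [0, 0, -12], "spin": 0, "grip": 20},
    {"dp": [-1, -0.3, -15], "spin": 0, "grip": 20},
    {"dp": [-4, -1.1, -17], "spin": 0, "grip": 20},
    {"dp": [-8, -2.1, -18], "spin": 0, "grip": 20},
    {"dp": [-12.5, -3.3, -18], "spin": 0, "grip": 20},
    {"dp": [-17, -4.5, -18], "spin": 0, "grip": 20},
    {"dp": [-21.5, -5.7, -18], "spin": 0, "grip": 20},
    {"dp": [-26, -6.9, -18], "spin": 0, "grip": 20},
    {"dp": [-30.5, -8.1, -18], "spin": 0, "grip": 20},
    {"dp": [-35, -9.3, -18], "spin": 0, "grip": 20},
    {"dp": [-39, -10.4, -18], "spin": 0, "grip": 20},
    {"dp": [-43, -11.4, -18], "spin": 0, "grip": 20},
    {"dp": [-46, -12.2, -18], "spin": 0, "grip": 20},
    {"dp": [-47.8, -12.7, -18], "spin": 0, "grip": 20},
    {"dp": [-48.3, -12.8, -18], "spin": 0, "grip": 20},
    {"dp": [-48.3, -12.8, -18], "spin": 0, "grip": 20},
    {"dp": [-48.3, -12.8, -18], "spin": 0, "grip": 20}
  ]
}}

```text
clock: 8.75
tcp_pos: [0.5251, -0.2558, 0.2505]
tool_rot: [3.141, -0.0, 1.864]
contact_force: [0.5, 0.6, -1.2]
finger_gap: 0.04
gripper_force: 40.4
```

```bash
python3 - <<'E'
from h import *
o,f=wrist();p=o["tcp_pos"];print(o["clock"],p,o["tool_rot"],o["finger_gap"])
im=f["color"].copy()
for P,R in((np.array([.524,-.257,.028]),.033),(np.array([p[0],p[1],p[2]-.07]),.0205)):
    for a in np.linspace(0,6.28,40): cv2.circle(im,proj(f,P+R*np.array([np.cos(a),np.sin(a),0])),1,(255,0,0),-1)
R=Ro.from_euler("xyz",o["tool_rot"]).as_matrix()
print("dp cm",(R.T@(np.array([.524,-.257,.071])-p)*100).round(2))
cv2.imwrite("pics/w3.png",im)
E
```

```text
8.75 [ 0.52510025 -0.2558205   0.25052795] [ 3.14124325e+00 -1.15988699e-04  1.86410599e+00] 0.040019792570792315
dp cm [-0.08 -0.15 17.95]
```

View pics/w3.png

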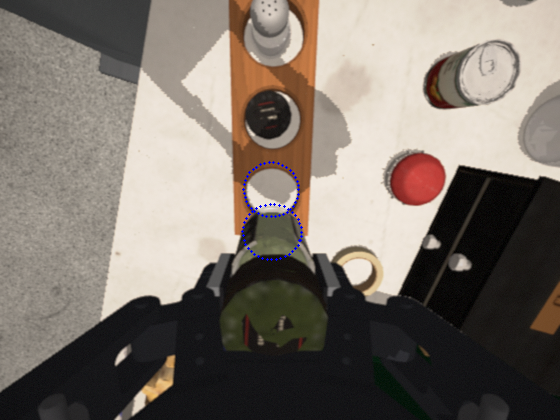

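Call:
{"method": "servo_tool", "body": {
  "steps": [
    {"dp": [-0.1, -0.1, 2], "spin": 0, "grip": 20},
    {"dp": [-0.1, -0.1, 6], "spin": 0, "grip": 20},
    {"dp": [-0.1, -0.1, 10], "spin": 0, "grip": 20},
    {"dp": [-0.1, -0.1, 13], "spin": 0, "grip": 20},
    {"dp": [-0.1, -0.1, 15], "spin": 0, "grip": 20},
    {"dp": [-0.1, -0.1, 16.5], "spin": 0, "grip": 20},
    {"dp": [-0.1, -0.1, 17.3], "spin": 0, "grip": 20},
    {"dp": [-0.1, -0.1, 17.7], "spin": 0, "grip": 20},
    {"dp": [-0.1, -0.1, 17.7], "spin": 0, "grip": 20}
  ]
}}

```text
clock: 9.93
tcp_pos: [0.5245, -0.2583, 0.0738]
tool_rot: [3.141, 0.001, 1.863]
contact_force: [-0.3, 0.5, -0.8]
finger_gap: 0.0398
gripper_force: 40.4
```

```bash
python3 - <<'E'
from h import *
f=ctrl.grab_frame("side");cv2.imwrite("pics/s3.png",cv2.resize(f["color"][90:250,120:320],(800,600)))
E
```

```text
(no output)
```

View pics/s3.png

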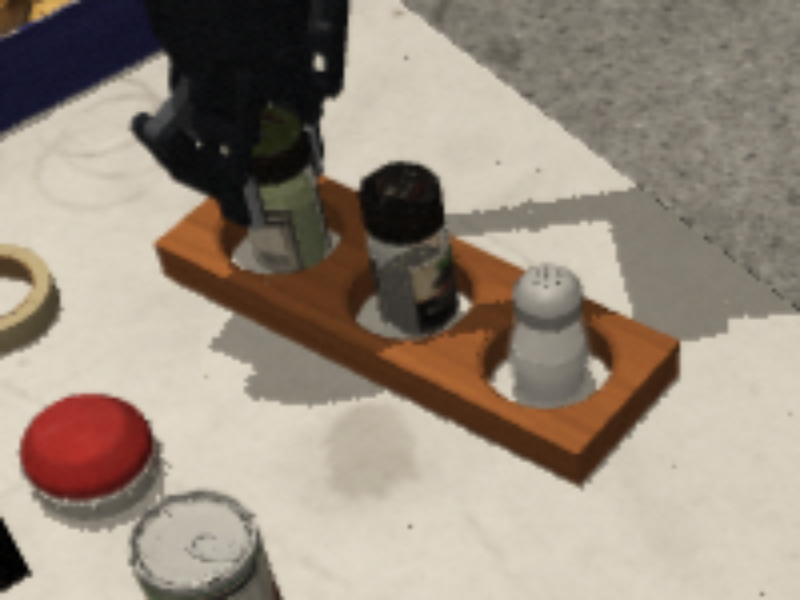

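The jar hangs well centred in the empty place, about 2 mm above the worktop. I'll lower it, let go and retreat.

Call:
{"method": "servo_tool", "body": {
  "steps": [
    {"dp": [0, 0, 0.15], "spin": 0, "grip": 20},
    {"dp": [0, 0, 0.25], "spin": 0, "grip": 20},
    {"dp": [0, 0, 0.25], "spin": 0, "grip": 20},
    {"dp": [0, 0, 0.25], "spin": 0, "grip": 55},
    {"dp": [0, 0, 0.25], "spin": 0, "grip": 70},
    {"dp": [0, 0, 0.25], "spin": 0, "grip": 85},
    {"dp": [0, 0, 0.25], "spin": 0, "grip": 100},
    {"dp": [0, 0, 0.25], "spin": 0, "grip": 100},
    {"dp": [0, 0, 0.25], "spin": 0, "grip": 100},
    {"dp": [0, 0, -1], "spin": 0, "grip": 100},
    {"dp": [0, 0, -4], "spin": 0, "grip": 100},
    {"dp": [0, 0, -8], "spin": 0, "grip": 100},
    {"dp": [0, 0, -12], "spin": 0, "grip": 100},
    {"dp": [0, 0, -16], "spin": 0, "grip": 100},
    {"dp": [0, 0, -18], "spin": 0, "grip": 100},
    {"dp": [0, 0, -18], "spin": 0, "grip": 100}
  ]
}}

```text
clock: 11.98
tcp_pos: [0.5248, -0.2585, 0.2566]
tool_rot: [3.138, 0.004, 1.863]
contact_force: [-0.5, -0.8, -0.7]
finger_gap: 0.0857
gripper_force: 0.0
```

```bash
python3 - <<'E'
from h import *
f=ctrl.grab_frame("side");cv2.imwrite("pics/s4.png",cv2.resize(f["color"][90:250,120:320],(800,600)))
E
```

```text
(no output)
```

View pics/s4.png

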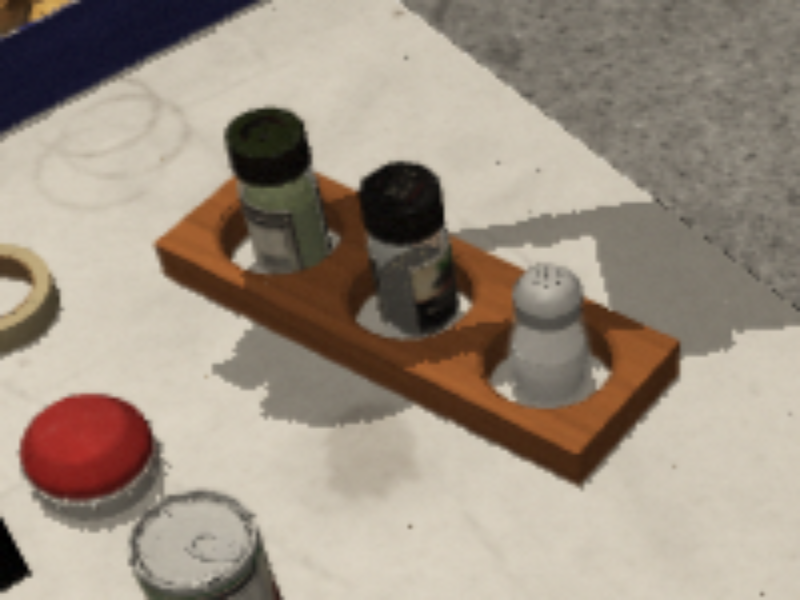

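The green jar stands upright down in its place, at crop px (190, 275), and the other two haven't moved. The gripper is clear.

```bash
python3 -c "
from rig import ctrl
print(ctrl.job_done())"
```

```text
the job is handed in; nothing more can be done
None
```

The green-lidded spice jar now stands upright in the holder's empty place, with the black-lidded jar and the salt shaker left where they were; I handed the job in at about 12 s on the robot's clock, and no verdict came back.

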